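# Hold a sample tube leaning over the catch bowl

## Robot

A 6-joint arm with a two-finger parallel gripper is mounted at the origin on a cart in front of the work surface, level with it; the furniture and walls round the work are solid. World frame = base frame: x ahead of the robot, y to its left, z up, the work surface at z = 0. Lengths are in m, angles in rad, forces in N, time in s.
With the tool pointing down it reaches from about 0.275 to 0.775 m from the base axis. Payload 14.6 kg.
Tool frame: the origin (TCP) lies at the very end of the fingers, on their centre line; the grasp point (between the pads) lies 19 mm behind it; z points along the fingers, y is the line along which they close (so a half turn about z gives the same grasp; the last joint's range is limited). The gripper opens to 85 mm and grips with 20 to 120 N. Pads are 22 mm wide; open, the fingers measure 114 mm over their backs; the gripper's body (76 mm by 85 mm) begins 54 mm behind the grasp point. The pads swing forward as they close: fully open they stand 13 mm farther back than shut.
Start: joints at [-1.338, 0.263, -0.048, 1.259, 0, 1.415], TCP at [0.199, -0.486, 0.231] pointing down, gripper open.
Joint ranges: [-2.65, 2.65], [-0.89, 1.7], [-1.18, 1.37], [-2.13, 2.11], [-1.35, 1.29], [-3.14, 3.14]. Speed limits (rad/s): [1.89, 1.89, 2.57, 2.79, 3.14, 3.14].

## Interface

Orientations are given as [roll, pitch, yaw] about the fixed x, y, z axes, in that order (R = Rz(yaw) Ry(pitch) Rx(roll)).
In Python, from bench import get_obs, snapshot, camera_params, finish_job gives the robot as it stands.
- The arm moves only by the tool arm_command, never from a script. Its argument "rows" is one flat list of numbers, 5 for each row, row after row: the opening, from -1 (shut) to 1 (fully open), then the shift along the tool's x, y, z normalised to -1 to 1, where 1 is 0.15 m, then the turn about the tool's z normalised to -1 to 1, where 1 is 360 degrees. In form: [fingers, x, y, z, yaw, fingers, x, y, z, yaw, ...]. A call has 1 to 20 rows; each row is the pose to reach, as a shift and turn from the pose commanded when the call began, along the tool's axes at that moment, turning the shorter way round; what a row does not reach only later rows make up. A row lasts 1/10 s, in which the tool goes at most 50 mm and 8.59 degrees, less where a joint would pass 70% of its speed; a pose out of reach is approached as far as the arm can. A call with a number of a shift or a turn outside -1 to 1 is refused whole. A call with a gripper value outside its range is refused whole. The fingers move at their own pace and stop on an object; "grip_force" is the grip in N (left out, the last holds). Time passes only in rows, so rows that repeat a pose let the fingers close. It gives the time, the measured TCP pose, the force, the opening and the grip force at its end, in the units of the state.
- get_obs(): the state, without advancing time (a new reading comes with each control period).
- snapshot(name): name is "scene" or "top"; returns the picture (384x512x3 uint8, blue, green, red); there is no depth.
- camera_params(name): a dict with "intrinsics" (3x3 intrinsics, pixels), "camera_from_world" (4x4, takes a point from world to camera coordinates). Camera axes: x right, y up, looking along -z (the intrinsics and any distortion apply to the point x, -y, -z); pixel columns grow to the right and rows downward; lengths in m; the calibration is good to about 2 mm. A picture is of the moment at which its call begins. camera_params takes no time and is no camera call.
- finish_job(): hands the job in; it is judged then, once.
The state is a dict: "clock": time; "q": joint angles; "joint_vel": joint speeds; "joint_efforts": joint torques, N m; "ee_pos": TCP position; "ee_rot": TCP orientation; "force": force on the tool from outside, world axes, zero at the start; "wrist_torque": the same for the moment, N m; "opening": finger opening in m; "finger_force": force on a finger pad.
Only numpy, scipy, OpenCV 4.12 (cv2) and the standard library are available. Lean on these libraries where they do the work, as an engineer would, in place of code of your own. Each camera call takes 0.05 s, during which the arm holds its last target. There are 200 camera calls.

## Task

Get a sample tube ready to have its contents looked at over the catch bowl. Without lifting it, slide the white bowl onto the round grey mat so that it stands centred there; then draw the sample tube straight up out of the wire rack on the near part of the worktop, lean it over to about 45 degrees from upright with its cap still the higher end, and finish holding it still like that in the gripper, its middle over the middle of the bowl and all of it well clear above the bowl's rim. Do not let go of it, and leave the dropper bottle, the timer and the tape roll alone.

Things in the scene. Friction and masses are not known exactly. Their poses are not given: they have to be found in the camera images.
- bowl: loose white ceramic bowl, 130 mm across the rim, 56 mm high, about 0.24 kg; the foot is 72 mm across, the wall slopes outward and is about 8 mm thick; inside, a floor 10 mm above the worktop that is flat for about 50 mm across, then the wall slopes up to an opening about 114 mm across. Origin at the centre of its underside, z up. It slides freely; a closed pair of fingertips fits inside it and can push it along by the wall
- mat: thin round grey mat, 170 mm across, under 1 mm thick, flush with the worktop (nothing catches on it), fixed; the place for the bowl. Origin at its centre
- rack: clear wire-type tube rack, 56 x 136 x 69 mm (x, y, z), fixed to the worktop; origin at the centre of its underside, y along its length, top wires at 69 mm. Holds one tube, upright in the middle place (square hole about 16 mm wide), standing 5 mm above the worktop. A second rack with tubes stands far back by the cartons and is not part of the job
- sample_centre (a point): centre of the sample tube that stands in the rack: 93 mm long in all, round, 12.4 mm thick with a 15.2 mm thick, 15 mm long cap at the top; about 12 g. This point is half-way up (46.5 mm above the bottom end), z runs along the tube to the cap. In the rack this point is about 51 mm above the worktop and the cap stands from 83 to 98 mm, 14 mm clear of the rack's top wires; grip it by the cap
- dropper: bystander: dropper bottle, 39 mm thick, 100 mm high, loose; origin at the centre of its underside
- timer: bystander: small timer, 66 x 62 x 22 mm, loose; origin at the centre of its underside
- tape: bystander: roll of tape lying flat, 75 mm across, 19 mm high, loose; origin at the centre of its underside

How it is judged:
On the way, in this order (a step that is already met when the one before it is completed fails the run):
1. the bowl stands centred on the mat, the tube still in the rack (horizontal distance between bowl and mat below 0.025 m and linear speed of bowl below 0.03 m/s and height (world z) of sample_centre below 0.07 m), for 0.2 s.
2. the tube is drawn up clear of the rack in the gripper (height (world z) of sample_centre above 0.105 m and contact force between sample and rack below 0.05 N and contact force between the fingers and sample above 0.5 N), for 0.1 s.
At the end, for the whole second after the job is handed in: bowl upright, at rest, centre within 25 mm of the mat's; tube held still by the fingers alone, cap up, leaning 30 to 65 degrees, its centre within 50 mm sideways of the bowl's and over 105 mm above the worktop; dropper bottle, timer and tape roll moved less than 30 mm (all of step 2 and horizontal distance between bowl and mat below 0.025 m and angle between bowl's own z axis and vertical below 0.1 rad and linear speed of bowl below 0.02 m/s and angle between sample_centre's own z axis and vertical between 0.524 and 1.134 rad and horizontal distance between sample_centre and bowl below 0.05 m and linear speed of sample below 0.03 m/s and contact force between sample and bowl below 0.05 N and distance of each of dropper, timer, tape from where it was at the start of the episode below 0.03 m); the arm keeps its last pose, push and grip.
It fails at once if the bowl is lifted or tipped over (height (world z) of bowl above 0.02 m or angle between bowl's own z axis and vertical above 0.4 rad).
It fails at once if a bystander is displaced (distance of any of dropper, timer, tape from where it was at the start of the episode above 0.03 m).
It also fails if it takes over 58 s, if anything falls off the work surface, if the arm or the gripper's body presses on something with over 40 N, if the wrist force passes 120 N, or if a joint passes its speed limit or range.

## Working session

There is one attempt and no reset: what is moved stays moved. The work goes in short steps, Python scripts to look and compute and a tool call to move; the robot and the scene stay as the last step left them, time stands still between calls to the robot, and variables do not carry over. Pictures are saved under pics/ and viewed, at most 10 in all, crops included, and the job is handed in when it is done.

Besides the shell and the picture viewer there is one more tool, called after "Emit:" as name(argument=value, ...) on one line, values as JSON. arm_command: Moves the arm, as the interface text tells. Its arguments: {"type":"object","properties":{"rows":{"type":"array"},"grip_force":{"type":"number"}},"required":["rows"]}

```bash
mkdir -p pics; ls
python3 - <<'E'
from bench import *
import cv2
for n in("scene","top"):
    cv2.imwrite(f"pics/{n}0.png",cv2.resize(snapshot(n),(800,600),interpolation=cv2.INTER_CUBIC))
    p=camera_params(n);print(p)
print(get_obs())
E
```

```text
pics
{'intrinsics': array([[418.96770723,   0.        , 254.57374437],
       [  0.        , 418.96770723, 194.13654982],
       [  0.        ,   0.        ,   1.        ]]), 'camera_from_world': array([[-0.87109905, -0.4909254 , -0.01336764,  0.51880827],
       [ 0.29845277, -0.55079931,  0.77945241, -0.1019578 ],
       [-0.39001587,  0.67499065,  0.6263188 , -0.80899761],
       [ 0.        ,  0.        ,  0.        ,  1.        ]])}
{'intrinsics': array([[376.93080074,   0.        , 259.4614187 ],
       [  0.        , 376.93080074, 196.65974482],
       [  0.        ,   0.        ,   1.        ]]), 'camera_from_world': array([[-4.45089248e-03, -9.99989016e-01, -1.46889225e-03,
         1.44484821e-01],
       [ 9.88065618e-01, -4.62398134e-03,  1.53964128e-01,
        -5.21139992e-01],
       [-1.53969229e-01, -7.66084152e-04,  9.88075346e-01,
        -8.32135583e-01],
       [ 0.00000000e+00,  0.00000000e+00,  0.00000000e+00,
         1.00000000e+00]])}
{'clock': 0.1, 'q': array([-1.33826383e+00,  2.63473651e-01, -4.88638730e-02,  1.25940476e+00,
        4.52668156e-07,  1.41551706e+00]), 'joint_vel': array([ 0.0001646 , -0.00043416,  0.00211614, -0.00102846, -0.0010273 ,
        0.00130711]), 'joint_efforts': array([ 5.47428906e-03, -6.38578606e+01,  3.85062897e+01,  1.00205425e-02,
        8.85426243e-05,  1.60108095e-05]), 'ee_pos': array([ 0.19848406, -0.48576919,  0.23087746]), 'ee_rot': array([-3.14065815e+00, -1.46745258e-04,  3.87811696e-01]), 'force': array([-0.11379178,  0.09463911,  0.00046217]), 'wrist_torque': array([-0.0167288 , -0.0257518 ,  0.03130426]), 'finger_force': 0.0, 'opening': 0.08564813122773104}
```

View pics/scene0.png

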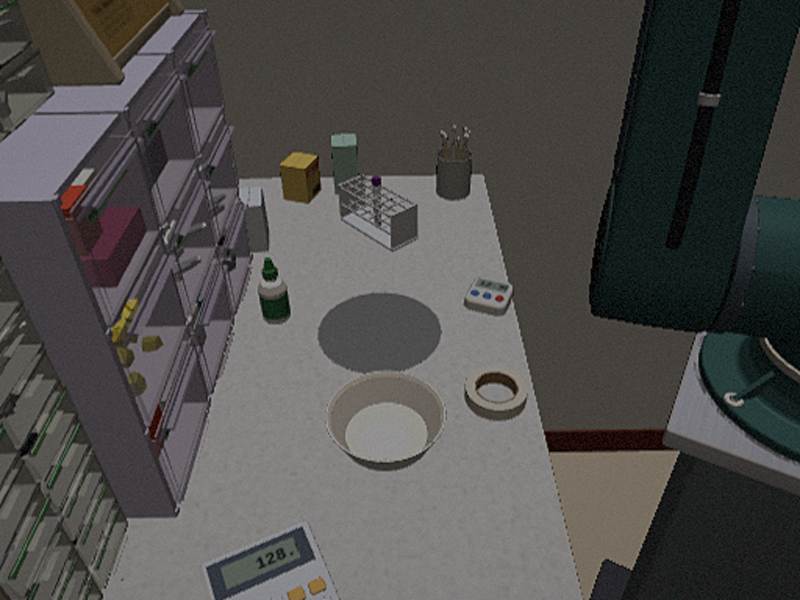

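View pics/top0.png

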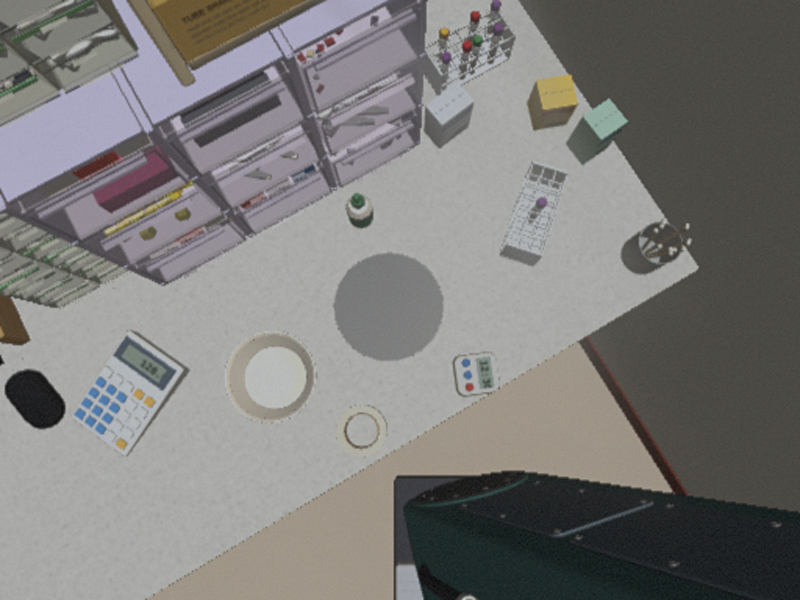

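The scene view shows the bowl rim centred near (387,413), the mat at (380,331) and the near-rack tube cap at (376,181). In the top view these are the bowl at (271,376), the mat at (388,306), the cap at (541,202), and the timer, tape and dropper around the mat. I'll triangulate next.

```bash
cat > h.py <<'E'
import numpy as np, cv2
from bench import *
P={n:camera_params(n) for n in("scene","top")}
S=800/512
def proj(n,X):
    M=np.diag([1,-1,-1])@P[n]["camera_from_world"][:3]
    return (P[n]["intrinsics"]@M@np.r_[X,1])
def PM(n): return P[n]["intrinsics"]@np.diag([1,-1,-1])@P[n]["camera_from_world"][:3]
def px(p): return (np.array(p,float)+.5)/S-.5
def tri(a,b):  # 800px coords in scene, top
    X=cv2.triangulatePoints(PM("scene"),PM("top"),px(a),px(b)).ravel();X=X[:3]/X[3]
    e=[np.round((lambda v:v[:2]/v[2])(PM(n)@np.r_[X,1])-px(q),1) for n,q in(("scene",a),("top",b))]
    return X.round(4),e
def plane(n,p,z):
    M=PM(n);H=np.c_[M[:,:2],M[:,2]*z+M[:,3]]
    v=np.linalg.solve(H,np.r_[px(p),1]);return (v[:2]/v[2]).round(4)
E
python3 - <<'E'
from h import *
print("mat",tri((380,331),(388,306)),plane("top",(388,306),0))
print("bowlrim",tri((387,411),(271,376)),plane("top",(271,376),.056),plane("top",(275.5,377),.01))
print("cap",tri((376,181),(541,201)),plane("top",(541,201),.098))
for q in((568,172),(536,163),(501,249),(543,262)): print("rack",plane("top",q,.069))
for n,q,z in(("dropper",(358,201),.1),("timer",(475,374),.02),("tape",(362,428),.019)):print(n,plane("top",q,z))
for n in("scene","top"):
    im=snapshot(n); c=im[105:165,200:280] if n=="scene" else im[95:175,310:375]
    k=7; cv2.imwrite(f"pics/c{n}.png",cv2.resize(c,None,fx=k,fy=k,interpolation=cv2.INTER_CUBIC))
a=cv2.imread("pics/cscene.png");b=cv2.imread("pics/ctop.png")
h=560;a=cv2.copyMakeBorder(a,0,h-a.shape[0],0,0,0);
a=cv2.resize(a,None,fx=.6,fy=.6);b=b
a=cv2.copyMakeBorder(a,0,560-a.shape[0],0,0,0)
cv2.imwrite("pics/crop.png",np.hstack([a,b]))
E
```

```text
mat (array([ 0.5298,  0.1692, -0.0007]), [array([-0.4, -0.1]), array([0.2, 0.4])]) [0.5307 0.1696]
bowlrim (array([0.4206, 0.3346, 0.0566]), [array([-0.3, -0.1]), array([0.1, 0.3])]) [0.4213 0.3351] [0.4216 0.3388]
cap (array([ 0.6665, -0.0536,  0.0901]), [array([-0.5, -0.1]), array([0.3, 0.7])]) [ 0.6653 -0.0511]
rack [ 0.72   -0.0999]
rack [ 0.7343 -0.0529]
rack [0.6029 0.003 ]
rack [ 0.5833 -0.0573]
dropper [0.6659 0.2091]
timer [0.4243 0.0393]
tape [0.346  0.2072]
```

View pics/crop.png

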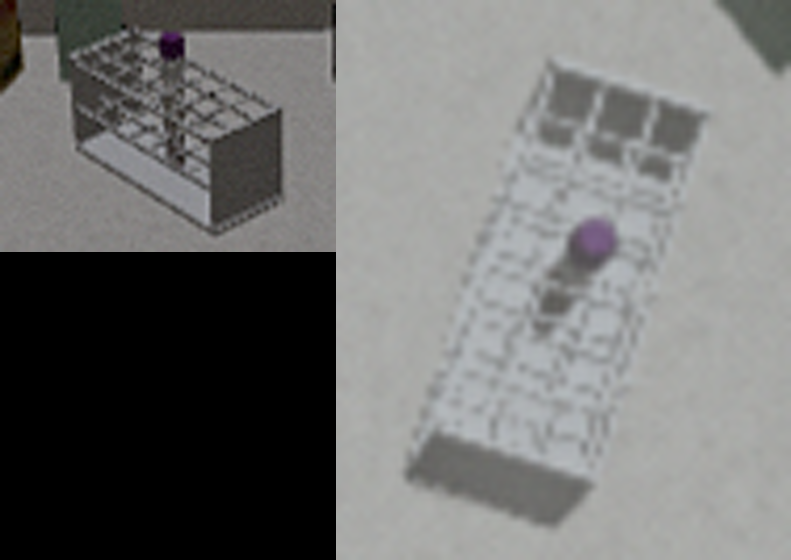

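The crop shows the cap top at (596,238) in the top half. The rack's top corners are at about (550,62), (707,115), (593,483) and (432,435), and the top of the cap in the scene half is at (172,37).

Run:
```python
from h import *
T=lambda x,y:((np.array([(x-336)/7+310,y/7+95])-.5+.5/7*1+.0)+.5)*S-.5
Sc=lambda x,y:(np.array([x/4.2+200,y/4.2+105]))*S-.5
print("cap",tri(Sc(172,37),T(596,238)),plane("top",T(596,238),.098))
C=[plane("top",T(*q),.069) for q in((550,62),(707,115),(593,483),(432,435))];C=np.array(C)
print(C,C.mean(0),[np.linalg.norm(C[i]-C[i-1]).round(3) for i in range(4)])
d=C[0]+C[1]-C[2]-C[3];print("long axis yaw",np.arctan2(d[1],d[0]))
# scene check of the near corners (top, z~.069)
print("scene-top corner",tri(Sc(281,110),T(593,483)), tri(Sc(210,139),T(432,435)))
print(tri(Sc(72,57),T(550,62)),tri(Sc(128,28),T(707,115)))
o=get_obs();from scipy.spatial.transform import Rotation as R
print(R.from_euler("xyz",o["ee_rot"]).as_matrix().round(3),o["ee_pos"])
```

```text
cap (array([ 0.6648, -0.053 ,  0.0971]), [array([-0.2, -0. ]), array([0.1, 0.2])]) [ 0.6651 -0.0525]
[[ 0.7361 -0.0467]
 [ 0.7173 -0.098 ]
 [ 0.5924 -0.0552]
 [ 0.6087 -0.0036]] [ 0.663625 -0.050875] [np.float64(0.134), np.float64(0.055), np.float64(0.132), np.float64(0.054)]
long axis yaw -0.32815768077005786
scene-top corner (array([ 0.5929, -0.0561,  0.0656]), [array([-0.1, -0. ]), array([0.1, 0.1])]) (array([ 0.6095, -0.0032,  0.0691]), [array([0.3, 0.1]), array([-0.2, -0.4])])
(array([ 0.735 , -0.0472,  0.0689]), [array([-0.4, -0.1]), array([0.2, 0.5])]) (array([ 0.7209, -0.0967,  0.0684]), [array([1. , 0.2]), array([-0.7, -1.4])])
[[ 0.926  0.378 -0.   ]
 [ 0.378 -0.926  0.001]
 [ 0.    -0.001 -1.   ]] [ 0.19847728 -0.485902    0.2310285 ]
```

Emit:
arm_command(rows=[-1, 1, -1, 0, -0.28, -1, 1, -1, 0, -0.28, -1, 1, -1, 0, -0.28, -1, 1, -1, 0, -0.28, -1, 1, -1, 0, -0.28, -1, 1, -1, 0, -0.28, -1, 1, -1, 0, -0.28, -1, 1, -1, 0, -0.28, -1, 1, -1, 0, -0.28, -1, 1, -1, 0, -0.28, -1, 1, -1, 0, -0.28, -1, 1, -1, 0, -0.28, -1, 1, -1, 0, -0.28])

```text
clock: 1.5
ee_pos: [0.2806, -0.2904, 0.2312]
ee_rot: [-3.142, -0.0, 2.149]
force: [1.0, -0.3, -0.5]
opening: -0.0001
finger_force: 0.0
```

Emit:
arm_command(rows=[-1, 1, 1, 0, 0, -1, 1, 1, 0, 0, -1, 1, 1, 0, 0, -1, 1, 1, 0, 0, -1, 1, 1, 0, 0])

```text
clock: 2.0
ee_pos: [0.3245, -0.0796, 0.2314]
ee_rot: [3.141, -0.0, 2.146]
force: [-0.7, -0.5, -0.9]
opening: -0.0001
finger_force: 0.0
```

Emit:
arm_command(rows=[-1, 1, 1, 0, 0, -1, 1, 1, 0, 0, -1, 1, 1, 0, 0, -1, 1, 1, 0, 0, -1, 1, 1, 0, 0])

```text
clock: 2.5
ee_pos: [0.3687, 0.1273, 0.2313]
ee_rot: [3.141, -0.0, 2.145]
force: [0.3, -1.5, 0.1]
opening: -0.0001
finger_force: 0.0
```

Emit:
arm_command(rows=[-1, 1, 1, 0, 0, -1, 1, 1, 0, 0, -1, 1, 1, 0, 0, -1, 1, 1, 0, 0, -1, 1, 1, 0, 0, -1, 1, 1, 0, 0, -1, 1, 1, 0, 0])

```text
clock: 3.2
ee_pos: [0.4125, 0.3314, 0.2311]
ee_rot: [-3.141, 0.0, 2.145]
force: [0.2, -0.3, 0.3]
opening: -0.0003
finger_force: 0.0
```

Emit:
arm_command(rows=[-1, 0, 0.066, 0.5, 0, -1, 0, 0.066, 1, 0, -1, 0, 0.066, 1, 0, -1, 0, 0.066, 1, 0, -1, 0, 0.066, 1, 0])

```text
clock: 3.7
ee_pos: [0.4211, 0.3364, 0.0826]
ee_rot: [-3.141, 0.0, 2.145]
force: [0.0, 0.4, 0.2]
opening: 0.0001
finger_force: 0.0
```

Emit:
arm_command(rows=[-1, 0, 0, 0.15, 0, -1, 0, 0, 0.28, 0, -1, 0, 0, 0.38, 0, -1, 0, 0, 0.39, 0, -1, 0, 0, 0.39, 0])

```text
clock: 4.2
ee_pos: [0.4222, 0.3378, 0.025]
ee_rot: [3.139, 0.0, 2.146]
force: [0.3, 1.0, 0.4]
opening: -0.0005
finger_force: 0.0
```

Emit:
arm_command(rows=[-1, -0.06, 0, 0, 0, -1, -0.1, 0, 0, 0, -1, -0.14, 0, 0, 0, -1, -0.18, 0, 0, 0, -1, -0.24, 0, 0, 0, -1, -0.3, 0, 0, 0, -1, -0.37, 0, 0, 0, -1, -0.44, 0, 0, 0, -1, -0.51, 0, 0, 0, -1, -0.58, 0, 0, 0, -1, -0.65, 0, 0, 0, -1, -0.72, 0, 0, 0, -1, -0.79, 0, 0, 0, -1, -0.86, 0, 0, 0, -1, -0.93, 0, 0, 0, -1, -1, 0, 0, 0])

```text
clock: 5.8
ee_pos: [0.5033, 0.211, 0.0228]
ee_rot: [-3.142, 0.0, 2.147]
force: [-1.0, 1.8, 0.7]
opening: -0.0002
finger_force: 1.0
```

Run:
```python
from h import *
im=snapshot("top");cv2.imwrite("pics/top1.png",cv2.resize(im,(800,600),interpolation=cv2.INTER_CUBIC))
```

```text
(no output)
```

View pics/top1.png

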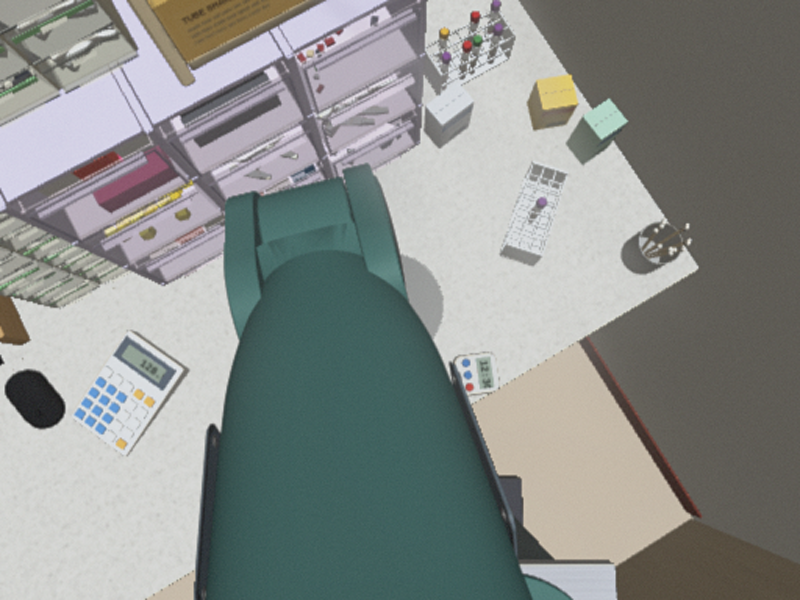

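The arm hides the bowl in the top view, so I'll use the scene camera, cropped.

Run:
```python
from h import *
im=snapshot("scene");c=im[150:300,180:380];cv2.imwrite("pics/s1.png",cv2.resize(c,(800,600),interpolation=cv2.INTER_CUBIC))
```

```text
(no output)
```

View pics/s1.png

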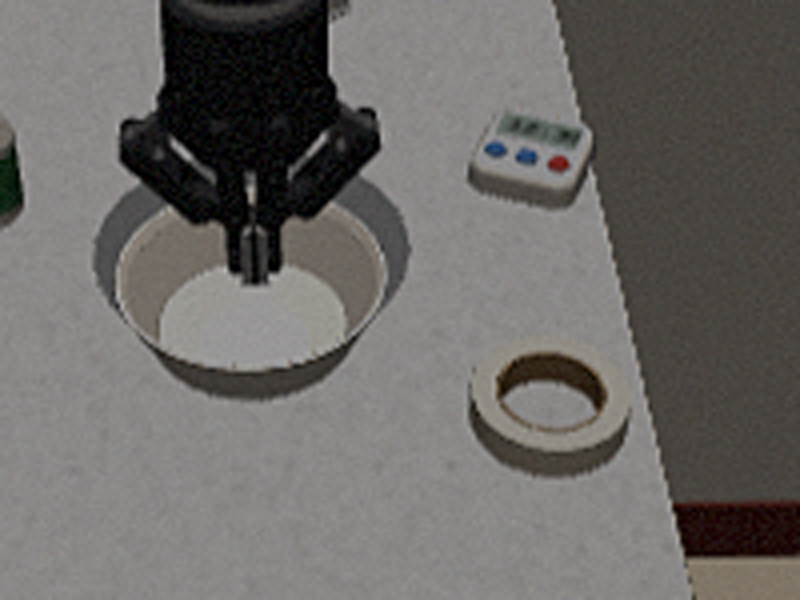

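The rim reaches x = 115 on the left, 388 on the right and y = 369 at the bottom of the crop. I'll fit a 130 mm circle at z = 0.056 to those.

```bash
cat >> h.py <<'E'
from scipy.optimize import least_squares
def fitrim(l,r,b):
    t=np.linspace(0,2*np.pi,361)
    def f(c):
        X=np.c_[c[0]+.065*np.cos(t),c[1]+.065*np.sin(t),0*t+.056,0*t+1]@PM("scene").T
        u=(X[:,:2]/X[:,2:]+.5-[180,150])*4
        return [u[:,0].min()-l,u[:,0].max()-r,u[:,1].max()-b]
    s=least_squares(f,[.5,.2]);return s.x.round(4),s.fun.round(1)
E
python3 - <<'E'
from h import *
c,e=fitrim(115,388,369);print(c,e)
m=np.array([.530,.1694]);d=m-c;p=get_obs()["ee_pos"];print("to mat",d,np.linalg.norm(d),p,"finger ahead",p[:2]-c)
xa=np.array([np.cos(2.147),np.sin(2.147)]);ya=np.array([xa[1],-xa[0]]);print("tool shift norm",d@xa/.15,d@ya/.15)
E
```

```text
[0.4867 0.2391] [ 0.5 -0.5  0.1]
to mat [ 0.0433 -0.0697] 0.08205473782786708 [0.50375978 0.2105542  0.02277707] finger ahead [ 0.01705978 -0.0285458 ]
tool shift norm -0.5469186854306617 -0.011113374030986145
```

Emit:
arm_command(rows=[-1, -0.05, 0, 0, 0, -1, -0.1, 0, 0, 0, -1, -0.16, 0, 0, 0, -1, -0.22, -0.01, 0, 0, -1, -0.28, -0.01, 0, 0, -1, -0.34, -0.01, 0, 0, -1, -0.4, -0.01, 0, 0, -1, -0.45, -0.01, 0, 0, -1, -0.5, -0.01, 0, 0, -1, -0.53, -0.01, 0, 0, -1, -0.55, -0.01, 0, 0, -1, -0.55, -0.01, 0, 0, -1, -0.55, -0.01, 0, 0])

```text
clock: 7.2
ee_pos: [0.5465, 0.1418, 0.0228]
ee_rot: [3.142, 0.0, 2.147]
force: [-0.2, 0.3, -0.9]
opening: -0.0004
finger_force: 0.0
```

Emit:
arm_command(rows=[-1, 0.1, 0, 0, 0, -1, 0.1, 0, -0.3, 0, -1, 0.1, 0, -0.6, 0, -1, 0.1, 0, -0.9, 0, -1, 0.1, 0, -1, 0, -1, 0.1, 0, -1, 0])

```text
clock: 7.8
ee_pos: [0.539, 0.1553, 0.1752]
ee_rot: [3.138, 0.002, 2.148]
force: [1.1, -0.3, -0.7]
opening: -0.0001
finger_force: 0.0
```

Run:
```python
from h import *
im=snapshot("scene");c=im[150:300,180:380];cv2.imwrite("pics/s2.png",cv2.resize(c,(800,600),interpolation=cv2.INTER_CUBIC))
```

```text
(no output)
```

View pics/s2.png

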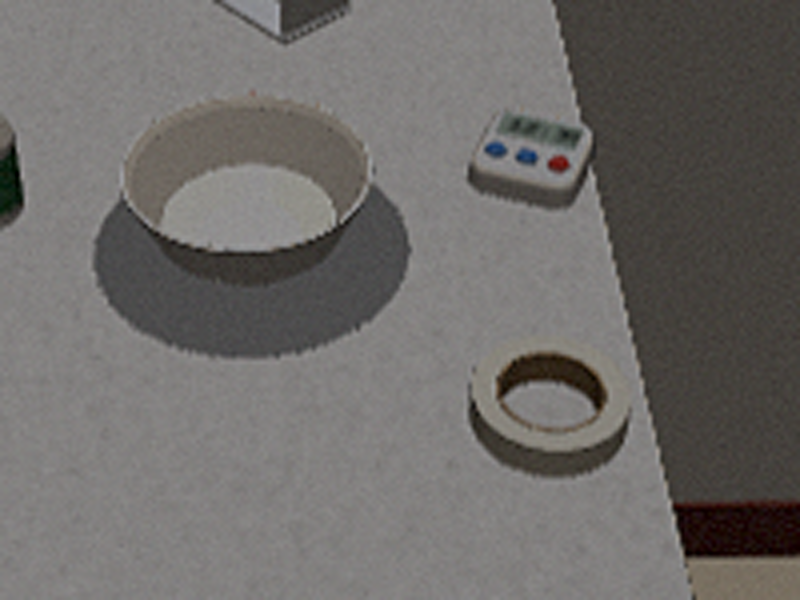

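The rim now spans x = 123 to 373 and its front edge is at y = 253. The bowl looks slightly far on the mat, so I'll fit again.

Run:
```python
from h import *
c,e=fitrim(123,373,253);print(c,e,c-[.530,.1694])
# mat check in same crop: left 94,right 411,bottom 357
t=np.linspace(0,2*np.pi,361)
def f(c):
    X=np.c_[c[0]+.085*np.cos(t),c[1]+.085*np.sin(t),0*t,0*t+1]@PM("scene").T
    u=(X[:,:2]/X[:,2:]+.5-[180,150])*4
    return [u[:,0].min()-94,u[:,0].max()-411,u[:,1].max()-357]
s=least_squares(f,[.5,.2]);print(s.x,s.fun)
```

```text
[0.5286 0.1721] [-1.3  1.3 -0.2] [-0.0014  0.0027]
[0.53063383 0.16754009] [ 0.3149858  -0.31425406  0.06085782]
```

Emit:
arm_command(rows=[-0.1, -0.3, -0.05, 0, 0.144, -0.1, -0.6, -0.05, 0, 0.144, -0.1, -0.9, -0.05, 0, 0.144, -0.1, -1, -0.05, 0, 0.144, -0.1, -1, -0.05, 0, 0.144, -0.1, -1, -0.05, 0, 0.144, -0.1, -1, -0.05, 0, 0.144, -0.1, -1, -0.05, 0, 0.144])

```text
clock: 8.65
ee_pos: [0.6132, 0.0249, 0.1717]
ee_rot: [-3.14, 0.0, 1.247]
force: [0.6, 0.1, -0.0]
opening: 0.0383
finger_force: 0.0
```

Emit:
arm_command(rows=[-0.1, -0.2, 0.25, 0, 0, -0.1, -0.38, 0.48, 0, 0, -0.1, -0.38, 0.48, 0, 0, -0.1, -0.38, 0.48, 0, 0, -0.1, -0.38, 0.48, 0, 0])

```text
clock: 9.15
ee_pos: [0.663, -0.0519, 0.1725]
ee_rot: [-3.141, -0.0, 1.245]
force: [-0.2, 1.0, -0.0]
opening: 0.0384
finger_force: 0.0
```

Emit:
arm_command(rows=[-0.1, 0, 0.01, 0.2, 0, -0.1, 0, 0.01, 0.35, 0, -0.1, 0, 0.01, 0.48, 0, -0.1, 0, 0.01, 0.57, 0, -0.1, 0, 0.01, 0.62, 0, -0.1, 0, 0.01, 0.64, 0, -0.1, 0, 0.01, 0.64, 0])

```text
clock: 9.85
ee_pos: [0.6649, -0.0528, 0.0771]
ee_rot: [3.141, 0.0, 1.243]
force: [-0.9, -0.3, 0.1]
opening: 0.0382
finger_force: 0.0
```

Run:
```python
from h import *
im=snapshot("scene");c=im[75:165,190:310];cv2.imwrite("pics/s3.png",cv2.resize(c,(800,600),interpolation=cv2.INTER_CUBIC))
print(get_obs()["ee_pos"])
```

```text
[ 0.66514356 -0.05292665  0.07741717]
```

View pics/s3.png

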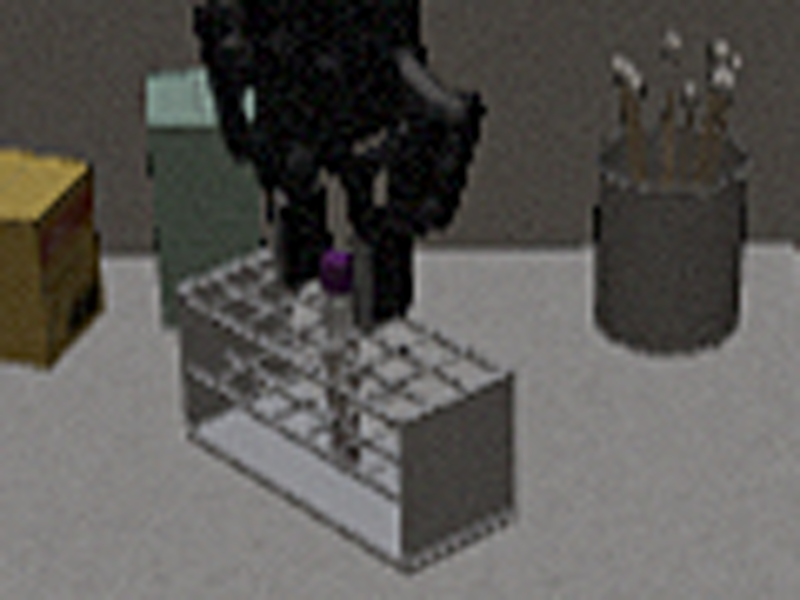

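The cap at (337,270) sits between the two fingers, just above the rack's top wires. I'll close gently.

Emit:
arm_command(rows=[-1, 0, 0, 0, 0, -1, 0, 0, 0, 0, -1, 0, 0, 0, 0, -1, 0, 0, 0, 0, -1, 0, 0, 0, 0, -1, 0, 0, 0, 0, -1, 0, 0, 0, 0, -1, 0, 0, 0, 0], grip_force=20)

```text
clock: 10.7
ee_pos: [0.6653, -0.0534, 0.0774]
ee_rot: [3.14, -0.0, 1.242]
force: [-0.2, -0.1, 6.8]
opening: 0.0142
finger_force: 19.6
```

Emit:
arm_command(rows=[-1, 0, 0, -0.05, 0, -1, 0, 0, -0.12, 0, -1, 0, 0, -0.2, 0, -1, 0, 0, -0.28, 0, -1, 0, 0, -0.36, 0, -1, 0, 0, -0.44, 0, -1, 0, 0, -0.52, 0, -1, 0, 0, -0.58, 0, -1, 0, 0, -0.62, 0, -1, 0, 0, -0.62, 0, -1, 0, 0, -0.62, 0])

```text
clock: 11.8
ee_pos: [0.6649, -0.0532, 0.1694]
ee_rot: [-3.141, 0.0, 1.242]
force: [-0.1, -0.2, -1.0]
opening: 0.0141
finger_force: 19.6
```

Run:
```python
from h import *
im=snapshot("scene");c=im[55:175,180:340];cv2.imwrite("pics/s4.png",cv2.resize(c,(800,600),interpolation=cv2.INTER_CUBIC))
print(get_obs()["ee_pos"])
```

```text
[ 0.66475345 -0.05317951  0.16923251]
```

View pics/s4.png

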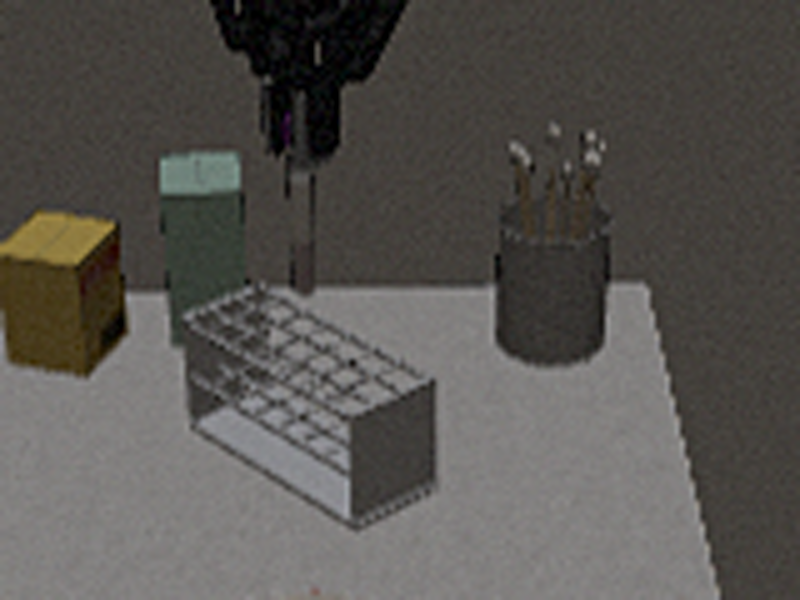

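The tube came up upright and clear of the rack, its bottom end at (303,290). The tool can only turn about its own vertical axis. So I'll lean the tube by pivoting it in the pads against the rack's outer top edge.

Emit:
arm_command(rows=[-1, 0.1, 0, 0, 0, -1, 0.2, 0, 0, 0, -1, 0.29, 0, 0, 0, -1, 0.29, 0, 0, 0, -1, 0.29, 0, 0.1, 0, -1, 0.29, 0, 0.2, 0, -1, 0.29, 0, 0.3, 0, -1, 0.29, 0, 0.37, 0, -1, 0.29, 0, 0.4, 0, -1, 0.29, 0, 0.4, 0], grip_force=20)

```text
clock: 12.85
ee_pos: [0.6788, -0.012, 0.1094]
ee_rot: [-3.141, 0.0, 1.242]
force: [0.7, -0.0, 0.4]
opening: 0.0142
finger_force: 19.6
```

Emit:
arm_command(rows=[-1, -0.03, 0, 0, 0, -1, -0.055, 0, 0, 0, -1, -0.075, 0, 0, 0, -1, -0.1, 0, 0, 0, -1, -0.125, 0, 0, 0, -1, -0.147, 0, 0, 0])

```text
clock: 13.45
ee_pos: [0.6719, -0.0332, 0.1099]
ee_rot: [3.141, -0.0, 1.242]
force: [0.8, 1.0, 0.3]
opening: 0.0143
finger_force: 19.6
```

Emit:
arm_command(rows=[-1, -0.03, 0, 0.007, 0, -1, -0.06, 0, 0.016, 0, -1, -0.09, 0, 0.026, 0, -1, -0.12, 0, 0.038, 0, -1, -0.15, 0, 0.052, 0, -1, -0.175, 0, 0.067, 0, -1, -0.2, 0, 0.08, 0, -1, -0.21, 0, 0.085, 0, -1, -0.21, 0, 0.085, 0])

```text
clock: 14.35
ee_pos: [0.6615, -0.0629, 0.0968]
ee_rot: [-3.141, 0.0, 1.242]
force: [0.2, 1.3, 0.5]
opening: 0.0143
finger_force: 19.5
```

Run:
```python
from h import *
a=snapshot("scene")[75:165,190:310];b=snapshot("top")[95:185,290:410]
cv2.imwrite("pics/s5.png",np.vstack([cv2.resize(i,(400,300),interpolation=cv2.INTER_CUBIC) for i in(a,b)]))
```

```text
(no output)
```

View pics/s5.png

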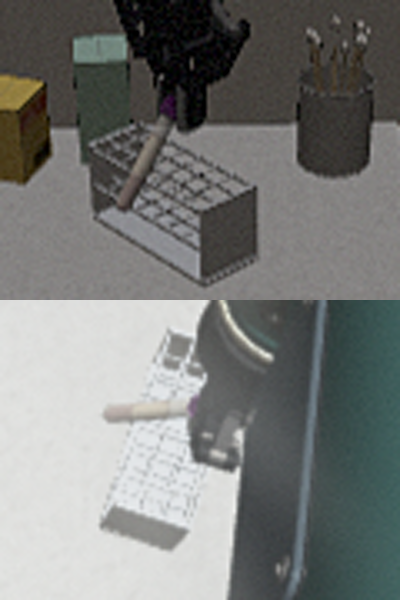

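The tube now leans about 45–50°, cap (purple, at the pads) still the higher end. I'll lift off the rack edge.

Emit:
arm_command(rows=[-1, 0.03, 0, -0.03, 0, -1, 0.06, 0, -0.1, 0, -1, 0.1, 0, -0.2, 0, -1, 0.1, 0, -0.32, 0, -1, 0.1, 0, -0.45, 0, -1, 0.1, 0, -0.58, 0, -1, 0.1, 0, -0.68, 0, -1, 0.1, 0, -0.7, 0, -1, 0.1, 0, -0.7, 0], grip_force=40)

```text
clock: 15.35
ee_pos: [0.6669, -0.0483, 0.2026]
ee_rot: [3.14, -0.0, 1.243]
force: [-0.7, 0.3, -0.4]
opening: 0.0131
finger_force: 39.0
```

Run:
```python
from h import *
a=snapshot("scene")[55:145,190:310];b=snapshot("top")[85:175,280:400]
cv2.imwrite("pics/s6.png",np.vstack([cv2.resize(i,(400,300),interpolation=cv2.INTER_CUBIC) for i in(a,b)]))
print(get_obs()["ee_pos"])
```

```text
[ 0.66632128 -0.04834813  0.20137153]
```

View pics/s6.png

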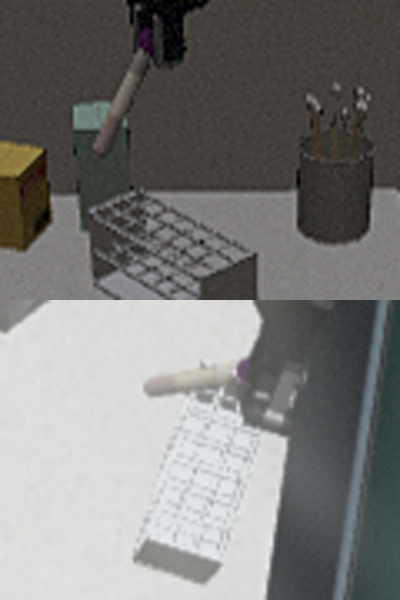

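The tube is held leaning. Its lower end is at scene (103,148) / top (150,387), and the cap at scene (146,40) / top (245,370). I'll triangulate the lean and the middle.

Run:
```python
from h import *
f=lambda x,y,ox,oy:(np.array([x/3.3333+ox,y/3.3333+oy]))*S-.5
b=tri(f(103,148,190,55),f(150,87,280,85));c=tri(f(146,40,190,55),f(245,70,280,85));print(b,c)
b,c=b[0],c[0];v=c-b;L=np.linalg.norm(v);u=v/L;print("len",L,"tilt",np.degrees(np.arccos(u[2])))
m=b+u*.044;print("mid",m);d=np.array([.529,.171])-m[:2]
xa=np.array([np.cos(1.243),np.sin(1.243)]);ya=np.array([xa[1],-xa[0]]);print(d,"norm",d@xa/.15,d@ya/.15, "mid rel tcp",(m-get_obs()["ee_pos"]))
```

```text
(array([0.6822, 0.0057, 0.1576]), [array([-0.5, -0.1]), array([0.3, 0.6])]) (array([ 0.6679, -0.0361,  0.2225]), [array([0.1, 0. ]), array([-0.1, -0.1])])
len 0.07850948987224411 tilt 34.24369688457137
mid [ 0.67418568 -0.01772647  0.19397267]
[-0.14518568  0.18872647] norm 0.8795596458091719 -1.3214469419646966 mid rel tcp [ 0.0078644   0.03062166 -0.00739885]
```

The two estimates of the lean disagree: 34° from triangulation, about 45° from the tube's reach. The tube has to lie in the plane between the pads, so I'll intersect its axis from the scene view with that plane, finding the axis by image code.

Run:
```python
from h import *
im=cv2.imread("pics/s6.png")[:300,:400]
g=im.astype(int);t=(g[:,:,2]-g[:,:,1])  # reddish tube & purple cap
roi=np.zeros_like(t,bool);roi[55:155,85:170]=1
m=((t>14)&roi).astype(np.uint8)
n,l,s,c=cv2.connectedComponentsWithStats(m);k=1+s[1:,4].argmax();ys,xs=np.where(l==k)
vx,vy,x0,y0=cv2.fitLine(np.c_[xs,ys].astype(np.float32),cv2.DIST_HUBER,0,.01,.01).ravel()
print(s[k],"axis",vx,vy,x0,y0)
o=get_obs()["ee_pos"];xa=np.array([np.cos(1.243),np.sin(1.243),0]);z=np.array([0,0,1.])
M=PM("scene")
def onplane(p):
    p=np.r_[np.array(p)/3.3333+[190,55]-.5,1]
    H=np.c_[M[:,:3]@xa,M[:,:3]@z,M[:,:3]@np.r_[o[:2],0]+M[:,3]]
    v=np.linalg.solve(H,p);return v[:2]/v[2]
P_=[onplane((x0+(y-y0)*vx/vy,y)) for y in(148,100,62,40)]
for p in P_:print(p.round(4))
d=P_[2]-P_[0];print("tilt",np.degrees(np.arctan2(-d[0],d[1])))
```

```text
[ 96 145   5   5  17] axis 0.8949142 0.44623822 97.84488 146.93085
[0.0559 0.1563]
[0.1298 0.2146]
[0.1807 0.2548]
[0.2076 0.2761]
tilt -51.71558518059437
```

Run:
```python
from h import *
im=cv2.imread("pics/s6.png")[:300,:400].astype(int)
for y in(60,70,80,90):
    r=im[y-2:y+3,95:165].mean(0);print(y,[int(v) for v in r[::3,2]])
o=get_obs()["ee_pos"];xa=np.array([np.cos(1.243),np.sin(1.243),0]);z=np.array([0,0,1.]);M=PM("scene")
def onplane(p):
    p=np.r_[np.array(p)/3.3333+[190,55]-.5,1]
    H=np.c_[M[:,:3]@xa,M[:,:3]@z,M[:,:3]@np.r_[o[:2],0]+M[:,3]]
    v=np.linalg.solve(H,p);return v[:2]/v[2]
b=onplane((103,149))
for p in((146,40),(138,62),(125,95)):
    q=onplane(p);d=q-b;print(b,q,"tilt",np.degrees(np.arctan2(-d[0],d[1])),np.hypot(*d))
```

```text
60 [68, 63, 61, 67, 70, 68, 68, 67, 67, 66, 63, 69, 59, 87, 93, 83, 72, 53, 51, 56, 27, 47, 43, 18]
70 [68, 67, 64, 62, 70, 71, 69, 67, 65, 62, 67, 92, 96, 85, 71, 60, 40, 40, 62, 73, 71, 60, 66, 62]
80 [65, 62, 67, 68, 68, 65, 65, 65, 59, 76, 125, 120, 113, 91, 78, 51, 59, 73, 65, 66, 66, 67, 65, 63]
90 [66, 69, 62, 65, 69, 65, 56, 66, 104, 132, 112, 98, 80, 64, 59, 61, 64, 65, 64, 64, 68, 66, 66, 66]
[0.05334057 0.15470668] [0.01042377 0.22142034] tilt 32.75312197081953 0.07932568489683367
[0.05334057 0.15470668] [0.01835274 0.20800224] tilt 33.28437340005637 0.06375394476740572
[0.05334057 0.15470668] [0.03125307 0.18791234] tilt 33.630766854112565 0.039880741305096515
```

The shaded side of the tube blends into the wall, so I can't trust this reading. I'll use a background difference: save a frame, move aside, save another.

Run:
```python
from h import *
o=get_obs();a=np.mean([snapshot("scene") for _ in range(4)],0);np.savez("A.npz",a=a,p=o["ee_pos"]);print(o["ee_pos"])
```

```text
[ 0.66632128 -0.04834813  0.20137153]
```

Emit:
arm_command(rows=[-1, 0.1, -0.2, 0, 0, -1, 0.25, -0.45, 0, 0, -1, 0.4, -0.7, 0, 0, -1, 0.5, -0.9, 0, 0, -1, 0.55, -1, 0, 0, -1, 0.55, -1, 0, 0, -1, 0.55, -1, 0, 0, -1, 0.55, -1, 0, 0])

```text
clock: 16.45
ee_pos: [0.5522, 0.0771, 0.2018]
ee_rot: [3.141, 0.0, 1.241]
force: [0.3, -0.0, -0.1]
opening: 0.0134
finger_force: 39.1
```

```bash
cat > tilt.py <<'E'
from h import *
def tilt(a,bg,o,yaw=1.243):
    xa=np.array([np.cos(yaw),np.sin(yaw),0]);z=np.array([0,0,1.]);M=PM("scene")
    # map image onto the pad plane: metric picture, 0.5 mm/px, x from -50..100 mm, z from -80..+40 rel TCP
    H=np.c_[M[:,:3]@xa,M[:,:3]@z,M[:,:3]@np.r_[o[:2],o[2]]+M[:,3]]
    T=np.array([[.0005,0,-.05],[0,-.0005,.04],[0,0,1]])
    w=lambda i:cv2.warpPerspective(i.astype(np.float32),H@T,(300,240),flags=cv2.INTER_LINEAR|cv2.WARP_INVERSE_MAP)
    D=np.abs(w(a)-w(bg)).max(2)
    m=(D>9).astype(np.uint8);m[:,:126]=0;m[:84]=0   # x>13 mm, z<-2 mm: bare tube only
    m=cv2.morphologyEx(m,cv2.MORPH_OPEN,np.ones((3,3)))
    n,l,s,c=cv2.connectedComponentsWithStats(m);k=1+s[1:,4].argmax();ys,xs=np.where(l==k)
    (cx,cy),(W,Hh),an=cv2.minAreaRect(np.c_[xs,ys].astype(np.float32))
    vx,vy,x0,y0=cv2.fitLine(np.c_[xs,ys].astype(np.float32),cv2.DIST_L2,0,.01,.01).ravel()
    print("area mm2",len(xs)/4,"rect mm",W/2,Hh/2,"angle",an,"line tilt",np.degrees(np.arctan2(abs(vx),abs(vy))),
      "low end x,z mm",xs.max()/2-50,40-ys.max()/2,"line at x=0: z mm",40-(y0+(100-x0)*vy/vx)/2)
    return m
E
python3 - <<'E'
from tilt import *
d=np.load("A.npz");b=np.mean([snapshot("scene") for _ in range(4)],0);o=get_obs()["ee_pos"];print(o)
np.savez("B.npz",a=b,p=o)
tilt(d["a"],b,d["p"]);tilt(b,d["a"],o)
E
```

```text
[0.55165659 0.07735014 0.20175086]
area mm2 959.5 rect mm 62.79647445678711 20.40358543395996 angle 51.51980209350586 line tilt 34.34421 low end x,z mm 62.0 -55.0 line at x=0: z mm 30.68988
area mm2 1187.75 rect mm 68.62918090820312 22.88170051574707 angle 52.76516342163086 line tilt 37.740154 low end x,z mm 63.0 -56.5 line at x=0: z mm 21.80027
```

The lean measures about 36–38°, inside the limits but short of 45°. There's plenty of time, so I'll go back and lean it about 9° further.

Emit:
arm_command(rows=[-1, -0.15, 0.3, 0, 0, -1, -0.3, 0.55, 0, 0, -1, -0.45, 0.8, 0, 0, -1, -0.55, 1, 0, 0, -1, -0.55, 1, 0, 0, -1, -0.55, 1, 0, 0, -1, -0.55, 1, 0.15, 0, -1, -0.55, 1, 0.3, 0, -1, -0.55, 1, 0.45, 0, -1, -0.55, 1, 0.55, 0, -1, -0.55, 1, 0.6, 0, -1, -0.59, 1, 0.64, 0, -1, -0.62, 1, 0.67, 0, -1, -0.65, 1, 0.7, 0, -1, -0.65, 1, 0.7, 0], grip_force=20)

```text
clock: 18.15
ee_pos: [0.6617, -0.0633, 0.0971]
ee_rot: [3.141, -0.0, 1.242]
force: [0.5, 2.6, 0.6]
opening: 0.0135
finger_force: 38.7
```

Emit:
arm_command(rows=[-1, -0.02, 0, 0.01, 0, -1, -0.035, 0, 0.02, 0, -1, -0.05, 0, 0.03, 0, -1, -0.065, 0, 0.035, 0, -1, -0.07, 0, 0.04, 0, -1, -0.07, 0, 0.04, 0])

```text
clock: 18.75
ee_pos: [0.6583, -0.073, 0.091]
ee_rot: [3.142, 0.0, 1.242]
force: [0.3, 1.3, 2.3]
opening: 0.0138
finger_force: 34.0
```

Emit:
arm_command(rows=[-1, 0.03, 0, -0.03, 0, -1, 0.06, 0, -0.1, 0, -1, 0.1, 0, -0.2, 0, -1, 0.15, 0, -0.32, 0, -1, 0.17, 0, -0.45, 0, -1, 0.17, 0, -0.58, 0, -1, 0.17, 0, -0.68, 0, -1, 0.17, 0, -0.74, 0, -1, 0.17, 0, -0.74, 0], grip_force=40)

```text
clock: 19.65
ee_pos: [0.6671, -0.0484, 0.2035]
ee_rot: [3.139, -0.0, 1.243]
force: [0.0, 0.1, -0.8]
opening: 0.0129
finger_force: 39.1
```

Run:
```python
from tilt import *
d=np.load("B.npz");b=np.mean([snapshot("scene") for _ in range(4)],0);o=get_obs()["ee_pos"];print(o)
np.savez("C.npz",a=b,p=o)
tilt(b,d["a"],o)
```

```text
[ 0.66623183 -0.04843708  0.20123046]
area mm2 951.75 rect mm 59.440372467041016 21.0869197845459 angle 46.10170364379883 line tilt 44.85474 low end x,z mm 70.5 -46.5 line at x=0: z mm 24.5187
```

The lean is now about 45°. Next I carry it over the bowl.

Emit:
arm_command(rows=[-1, 0.1, -0.2, 0, 0, -1, 0.25, -0.45, 0, 0, -1, 0.4, -0.7, 0, 0, -1, 0.5, -0.9, 0, 0, -1, 0.55, -1, 0, 0, -1, 0.55, -1, 0, 0, -1, 0.55, -1, 0, 0])

```text
clock: 20.55
ee_pos: [0.5518, 0.0775, 0.2019]
ee_rot: [3.141, 0.0, 1.242]
force: [0.1, 0.2, -0.4]
opening: 0.0135
finger_force: 39.1
```

Emit:
arm_command(rows=[-1, 0.1, -0.1, 0, 0, -1, 0.2, -0.2, 0, 0, -1, 0.28, -0.3, 0, 0, -1, 0.32, -0.34, 0, 0, -1, 0.32, -0.34, 0, 0, -1, 0.32, -0.34, 0, 0, -1, 0.32, -0.34, 0, 0, -1, 0.32, -0.34, 0, 0, -1, 0.32, -0.34, 0, 0])

```text
clock: 21.45
ee_pos: [0.5186, 0.1394, 0.202]
ee_rot: [-3.142, 0.0, 1.242]
force: [-0.8, -0.7, 0.4]
opening: 0.013
finger_force: 39.2
```

Run:
```python
from tilt import *
d=np.load("C.npz");b=np.mean([snapshot("scene") for _ in range(4)],0);o=get_obs();print(o["ee_pos"],o["ee_rot"],o["joint_vel"].round(3),o["finger_force"],o["opening"],o["clock"])
m=tilt(b,d["a"],o["ee_pos"])
```

```text
[0.51843973 0.1397517  0.20202094] [-3.14156732e+00  9.37695382e-06  1.24222186e+00] [ 0.001 -0.    -0.001 -0.001  0.001 -0.   ] 39.15030241012573 0.013009941545308577 21.65
area mm2 1175.0 rect mm 68.79149627685547 21.800325393676758 angle 46.16913986206055 line tilt 46.05635 low end x,z mm 72.5 -50.0 line at x=0: z mm 20.50019
```

```bash
python3 -c "
from bench import *
print(finish_job())"
```

```text
the job is handed in; nothing more can be done
None
```

I handed the job in at about 22 s: the bowl is within about 5 mm of the mat's centre, and the gripper holds the tube still, cap up, at about 45°, over the bowl's middle with its own middle about 0.19 m up; the dropper, timer and tape were not touched, and no verdict came back.

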